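Feed tins round the corner rack and close its keeper

ROBOT

A 6-joint arm with a two-finger parallel gripper is mounted at the origin on a cart in front of the work surface, level with it; the furniture and walls round the work are solid. World frame = base frame: x ahead of the robot, y to its left, z up, the work surface at z = 0. Lengths are in m, angles in rad, forces in N, time in s.
With the tool pointing down it reaches from about 0.375 to 0.975 m from the base axis. Payload 3.8 kg.
Tool frame: the origin (TCP) lies between the finger pads; the fingertips stand 17 mm ahead of it and the grasp point (between the pads) lies 2 mm behind it; z points along the fingers, y is the line along which they close (so a half turn about z gives the same grasp; the last joint's range is limited). The gripper opens to 85 mm and grips with 20 to 120 N. Pads are 22 mm wide; open, the fingers measure 114 mm over their backs; the gripper's body (76 mm by 85 mm) begins 54 mm behind the grasp point. The pads swing forward as they close: fully open they stand 13 mm farther back than shut.
Start: joints at [1.147, 0.264, 1.604, -0, 1.274, -0.037], TCP at [0.255, 0.625, 0.248] pointing down, gripper open.
Joint ranges: [-2.63, 2.63], [-0.94, 2.18], [0.31, 2.57], [-1.31, 4.45], [0, 2.66], [-2.55, 2.55]. Speed limits (rad/s): [2.57, 2.57, 3.14, 3.14, 3.14, 3.14].

INTERFACE

Orientations are given as a rotation vector (axis times angle).
In Python, from workcell import bot gives the robot as it stands.
- The arm moves only by the tool play_rows, never from a script. Its argument "steps" is one flat list of numbers, 4 for each row, row after row: the shift along the tool's x, y, z in m, then the turn about the tool's z in rad. A call has 1 to 10 rows; each row is the pose to reach, as a shift and turn from the pose commanded when the call began, along the tool's axes at that moment; what a row does not reach only later rows make up. A row lasts 1/8 s, in which the tool goes at most 62.5 mm and 10.7 degrees, less where a joint would pass 70% of its speed; a pose out of reach is approached as far as the arm can. A call with a gripper value outside its range is refused whole. "jaw" is the closure in counts, from 0 (fully open) to 255 (shut), set as the call begins (left out, the last holds). The fingers move at their own pace and stop on an object; "grip_force" is the grip in N (left out, the last holds). Time passes only in rows, so rows that repeat a pose let the fingers close. It gives the time, the measured TCP pose, the force, the opening and the grip force at its end, in the units of the state.
- bot.read_state(): the state, without advancing time (a new reading comes with each control period).
- bot.read_camera(name): name is "scene" or "top" or "wrist"; returns a dict with "pixels" (384x512x3 uint8, blue, green, red), "mtx" (3x3 intrinsics, pixels), "R" (3x3) and "t" (3): a world point X has camera coordinates R X + t. Camera axes: x right, y down, z forward; pixel columns grow to the right and rows downward; lengths in m; the calibration is good to about 2 mm. A picture is of the moment at which its call begins. There is no depth.
- bot.finish_job(): hands the job in; it is judged then, once.
The state is a dict: "time": time; "q": joint angles; "joint_vel": joint speeds; "joint_torque": joint torques, N m; "tool_pos": TCP position; "tcp_rot": TCP orientation; "wrist_force": force on the tool from outside, world axes, zero at the start; "torque": the same for the moment, N m; "width": opening from 0.0 (shut) to 1.0 (fully open); "grip_force": force on a finger pad.
Only numpy, scipy, OpenCV 4.12 (cv2) and the standard library are available. Lean on these libraries where they do the work, as an engineer would, in place of code of your own. Each camera call takes 0.05 s, during which the arm holds its last target. There are 200 camera calls.

TASK

Load the wire corner rack with all the food tins on the worktop: swing its keeper lever right up out of the way, then push the tins, upright, one by one into the lane at its open mouth and on round the bend until every one stands in the straight lane beyond the bend, and last swing the lever right back down across the lane. The tins are slid along the worktop, not lifted in over the rails, and the pepper mill, the mug and the tea box are left where they are.

Things in the scene. Friction and masses are not known exactly. Their poses are not given: they have to be found in the camera images.
- rack: corner rack, fixed to the worktop: two smooth steel wire rails, bars 8 mm thick, top 30 mm above the worktop, lane 66 mm clear between them, nothing under or over it. Origin on the worktop at the bend's centre, z up. Lane centre line in its frame (mm): from (-60,-85) along +x to (0,-85), a left-hand quarter circle of radius 85 about the origin to (85,0), then along +y to the closed end
- lane_mouth (a point): centre of the rack's open mouth, at (-60, -85, 36) mm in the rack's frame, axes as the rack's: tins go in here along +x. From here back to x = -90 the two rails flare outward by 15 mm a side
- bend_end (a point): point on the lane's centre line where the bend ends and the straight lane begins, at (85, 0, 36) mm in the rack's frame; the straight lane runs from here along the rack's +y and has room for three tins. In the bend a tin pushed from straight behind runs freely; pushed from the bend's inner side or high up it may wedge on the outer rail or tip
- lane_end (a point): near face of the cross bar that closes the straight lane, on the centre line, at (85, 195, 36) mm in the rack's frame
- lever_pivot (a point): pivot of the keeper lever, at (-30, -165, 60) mm in the rack's frame, axis along the rack's x, on a grey plastic head 34 x 28 mm and 70 mm high that stands outside the outer rail near the mouth
- lever (a joint): angle of the keeper lever (rad): 0 = right down, lying level across the lane 60 mm above the worktop and blocking the tins; grows as it swings up; 1.57 = upright; 1.7 = its stop, leaning a little outward. Stiff: it stays where it is left and moves with about 1 N at the knob. Bar 10 mm thick
- lever_knob (a point): centre of the black ball knob, 24 mm across, at the free end of the lever, 160 mm from the pivot; with the lever down it lies at (-30, -5, 60) mm in the rack's frame, just past the inner rail
- tin_a_mid (a point): one of up to three equal food tins, upright, a cylinder 57 mm across and 72 mm high, about 180 g, standing loose on the worktop in front or to the right of the rack's mouth; the point is its centre, 36 mm above its underside, its z along the tin's axis. Sometimes there are only two; an absent tin reads None
- tin_b_mid (a point): one of up to three equal food tins, upright, a cylinder 57 mm across and 72 mm high, about 180 g, standing loose on the worktop in front or to the right of the rack's mouth; the point is its centre, 36 mm above its underside, its z along the tin's axis. Sometimes there are only two; an absent tin reads None
- tin_c_mid (a point): one of up to three equal food tins, upright, a cylinder 57 mm across and 72 mm high, about 180 g, standing loose on the worktop in front or to the right of the rack's mouth; the point is its centre, 36 mm above its underside, its z along the tin's axis. Sometimes there are only two; an absent tin reads None
- pepper_mill_mid (a point): loose black pepper mill, 56 mm across and 155 mm tall, on the worktop left of the rack; the point is on its axis, 50 mm up. A bystander
- mug_mid (a point): loose white mug with red stripes, 87 mm across without its handle, 102 mm tall, on the worktop beyond the rack to the right; the point is 50 mm up. A bystander
- tea_box_mid (a point): loose green food box, 71 x 124 x 129 mm, on the worktop beyond the rack; the point is 50 mm up. A bystander

How it is judged:
On the way, in this order (a step that is already met when the one before it is completed fails the run):
1. the keeper lever is swung right up (more than 1.4 rad) (value of joint lever above 1.4 rad), for 0.2 s.
2. every tin stands in the straight lane beyond the bend while the lever is still up (y of tin_a_mid in the frame of rack between 0 and 0.18 m and x of tin_a_mid in the frame of rack between 0.07 and 0.1 m and angle between each of tin_a_mid, tin_b_mid, tin_c_mid's own z axis and vertical below 0.15 rad and y of tin_b_mid in the frame of rack between 0 and 0.18 m and x of tin_b_mid in the frame of rack between 0.07 and 0.1 m and y of tin_c_mid in the frame of rack between 0 and 0.18 m and x of tin_c_mid in the frame of rack between 0.07 and 0.1 m and value of joint lever above 1.2 rad), for 0.2 s.
At the end, for the whole second after the job is handed in: Every tin present stands upright (within 0.15 rad) and at rest between the rails of the straight lane beyond the bend (its centre past the end of the bend: rack y 0 to 0.18, x 0.07 to 0.10 m), and the keeper lever is down (below 0.12 rad) (y of tin_a_mid in the frame of rack between 0 and 0.18 m and x of tin_a_mid in the frame of rack between 0.07 and 0.1 m and angle between each of tin_a_mid, tin_b_mid, tin_c_mid's own z axis and vertical below 0.15 rad and y of tin_b_mid in the frame of rack between 0 and 0.18 m and x of tin_b_mid in the frame of rack between 0.07 and 0.1 m and y of tin_c_mid in the frame of rack between 0 and 0.18 m and x of tin_c_mid in the frame of rack between 0.07 and 0.1 m and value of joint lever below 0.12 rad and linear speed of each of tin_a, tin_b, tin_c below 0.02 m/s); the robot touches nothing.
It fails at once if a tin is lifted (its centre more than 60 mm above the worktop) (height (world z) of any of tin_a_mid, tin_b_mid, tin_c_mid above 0.06 m).
It fails at once if a bystander (pepper mill, mug, tea box) is moved more than 40 mm (distance of any of pepper_mill_mid, mug_mid, tea_box_mid from where it was at the start of the episode above 0.04 m).
Of tin_a, tin_b, tin_c only 2 to 3 are there at a start; the rules pass over those that are not, and their reading is None.
At some moment in a run one of tin_a, tin_b, tin_c may be knocked a few centimetres aside while the robot is not near it.
Once in a run the grip may slacken for a moment while it holds something.
It also fails if it takes over 210 s, if anything falls off the work surface, if the arm or the gripper's body presses on something with over 40 N, if the wrist force passes 120 N, or if a joint passes its speed limit or range.

## Working session

There is one attempt and no reset: what is moved stays moved. The work goes in short steps, Python scripts to look and compute and a tool call to move; the robot and the scene stay as the last step left them, time stands still between calls to the robot, and variables do not carry over. Pictures are saved under pics/ and viewed, at most 14 in all, crops included, and the job is handed in when it is done.

Besides the shell and the picture viewer there is one more tool, called after "Emit:" in YAML: its name, and indented under it one key for each argument. play_rows: Moves the arm, as the interface text tells. Its arguments: {"type":"object","properties":{"steps":{"type":"array"},"jaw":{"type":"number"},"grip_force":{"type":"number"}},"required":["steps"]}

```bash
ls; mkdir -p pics
python3 - <<'E'
from workcell import bot
import cv2,numpy as np
for n in("scene","top"):
    c=bot.read_camera(n); cv2.imwrite(f"pics/{n}0.png",c["pixels"]); np.savez(f"{n}0.npz",**c); print(n,c["mtx"].round(1).tolist(),(-c["R"].T@c["t"]).round(3),c["R"].round(2).tolist())
print(bot.read_state())
E
```

```text
pics
scene [[412.8, 0.0, 261.5], [0.0, 412.8, 196.8], [0.0, 0.0, 1.0]] [0.298 0.624 0.717] [[-0.88, -0.48, 0.01], [-0.34, 0.59, -0.73], [0.34, -0.65, -0.68]]
top [[387.9, 0.0, 260.5], [0.0, 387.9, 190.5], [0.0, 0.0, 1.0]] [0.47  0.023 1.129] [[0.03, -1.0, 0.02], [-0.99, -0.03, -0.14], [0.14, -0.01, -0.99]]
{'time': 0.1, 'q': array([ 1.14713003e+00,  2.64633847e-01,  1.60525142e+00, -2.68747662e-05,
        1.27369829e+00, -3.68828006e-02]), 'joint_vel': array([ 0.00041989, -0.0014537 , -0.00034244, -0.00082022,  0.00131312,
       -0.00048783]), 'joint_torque': array([-1.73290255e-05, -5.16705287e+01, -3.68590415e+01, -7.40858877e-05,
        6.24400098e-03, -5.87299489e-07]), 'tool_pos': array([0.254357  , 0.62456068, 0.24710857]), 'tcp_rot': array([-6.03683046e-01, -3.08260669e+00,  3.05354682e-03]), 'wrist_force': array([-0.4344913 , -0.75762283,  0.06159223]), 'torque': array([ 0.0375238 , -0.04204067, -0.02039568]), 'grip_force': 0.0, 'width': 1.0006548999385008}
```

View pics/top0.png

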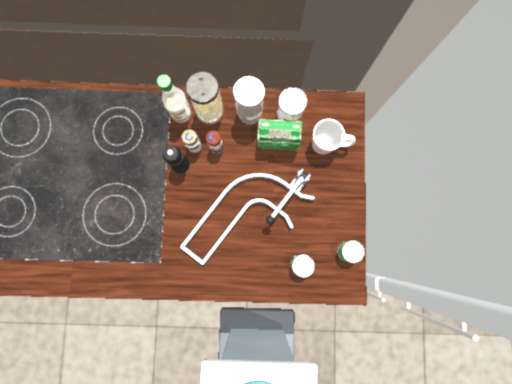

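View pics/scene0.png

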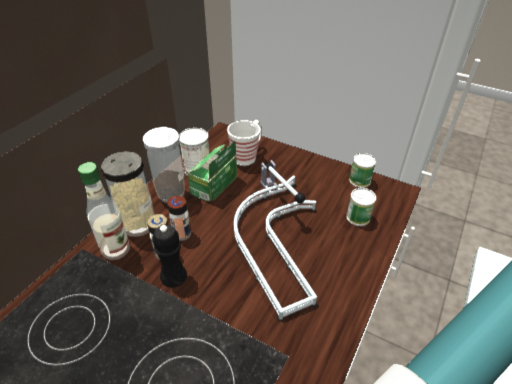

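Two tins (top view: (303,266), (350,252)); the rack's closed end is at (192,255), its mouth at ~(303,212), the lever's knob at (270,219) and its pivot at ~(303,180). I'll fit the rails next.

```bash
cat > h.py <<'E'
import numpy as np, cv2
from scipy.spatial.transform import Rotation as Ro
from workcell import bot
def ray(c,uv,z):
    uv=np.atleast_2d(uv).astype(float)
    d=np.c_[uv,np.ones(len(uv))]@np.linalg.inv(c["mtx"]).T@c["R"]
    o=-c["R"].T@c["t"]
    return (o+d*((z-o[2])/d[:,2])[:,None])
def proj(c,X):
    p=(np.atleast_2d(X)@c["R"].T+c["t"])@c["mtx"].T
    return p[:,:2]/p[:,2:]
def white(c,v=150,s=45):
    h=cv2.cvtColor(c["pixels"],cv2.COLOR_BGR2HSV); return (h[...,2]>v)&(h[...,1]<s)
E
python3 - <<'E'
from h import *
c=dict(np.load("top0.npz")); m=white(c)
ys,xs=np.nonzero(m); uv=np.c_[xs,ys].astype(float)
def line(a,b,z=0.026):
    a,b=np.array(a,float),np.array(b,float); d=(b-a)/np.linalg.norm(b-a); L=np.linalg.norm(b-a)
    r=uv-a; t=r@d; n=r@[-d[1],d[0]]
    s=uv[(t>.08*L)&(t<.92*L)&(abs(n)<4)]
    P=ray(c,s,z)[:,:2].astype(np.float32)
    f=cv2.fitLine(P,cv2.DIST_HUBER,0,.01,.01).ravel(); return f,len(s)
ls=[line((182,247),(230,188)),line((203,263),(248,205)),line((182,247),(203,263))]
for f,n in ls: print(f.round(4),n,np.degrees(np.arctan2(f[1],f[0])).round(2))
o,i,x=[f for f,_ in ls]
dirs=[]
for f in (o,i): dirs.append(f[:2]*np.sign(f[1]))
ey=sum(dirs);ey/=np.linalg.norm(ey); ex=np.array([ey[1],-ey[0]])
print("sep",(o[2:]-i[2:])@ex)
xc=((o[2:]+i[2:])/2)@ex-.085; yc=x[2:]@ey-.199
O=xc*ex+yc*ey; print("origin",O,"ex",ex,"ey",ey,"yaw",np.arctan2(ex[1],ex[0]))
np.savez("rack.npz",O=O,ex=ex,ey=ey)
W=lambda p:np.r_[O+p[0]*ex+p[1]*ey,p[2]]
for nm,p in dict(knob=(-.03,-.005,.06),pivot=(-.03,-.165,.06),mouth=(-.06,-.085,.03),flare_in=(-.09,-.085+.052,.026),flare_out=(-.09,-.085-.052,.026),bend_end=(.085,0,0.036)).items():
    print(nm,W(p).round(3),proj(c,W(p)).round(1))
# tins
n,l,s,ce=cv2.connectedComponentsWithStats(m.astype(np.uint8))
for k in range(1,n):
    if s[k,4]>150: 
        P=ray(c,ce[k],.072)[0]; print(s[k],ce[k].round(1),P.round(3),"rack",((P[:2]-O)@ex).round(3),((P[:2]-O)@ey).round(3))
b=c["pixels"].max(2)<45
E
```

```text
[ 0.8125 -0.583   0.5479  0.1652] 291 -35.66
[ 0.8129 -0.5824  0.5025  0.1071] 270 -35.62
[0.5828 0.8126 0.4406 0.1947] 109 54.35
sep 0.07368379
origin [0.5537896  0.01109537] ex [0.5826821 0.8127002] ey [-0.8127002  0.5826821] yaw 0.94877136
knob [ 0.54  -0.016  0.06 ] [[269.1 220.4]]
pivot [ 0.67  -0.109  0.06 ] [[303.5 175. ]]
mouth [ 0.588 -0.087  0.03 ] [[294.  205.1]]
flare_in [ 0.528 -0.081  0.026] [[291.5 226.1]]
flare_out [ 0.613 -0.142  0.026] [[313.  197.2]]
bend_end [0.603 0.08  0.036] [[235.4 197.8]]
[    0     0   512   384 82990] [348.5 247.3] [ 0.473 -0.232  0.072] rack -0.245 -0.076
[186  72  32  30 734] [201.6  86.4] [0.916 0.186 0.072] rack 0.353 -0.192
[233  75  32  35 835] [248.4  91.3] [0.906 0.052 0.072] rack 0.239 -0.262
[162  85  29  34 568] [176.  101.8] [0.868 0.257 0.072] rack 0.383 -0.112
[276  87  31  34 788] [291.2 103.5] [ 0.874 -0.07   0.072] rack 0.12 -0.308
[313 118  43  34 983] [330.9 135.2] [ 0.784 -0.184  0.072] rack -0.024 -0.301
[269 130  27   9 169] [280.  134.1] [ 0.783 -0.04   0.072] rack 0.092 -0.216
[ 180  168  135   97 1804] [248.8 208.1] [0.571 0.041 0.072] rack 0.034 0.003
[342 240  23  23 405] [352.6 251.3] [ 0.463 -0.244  0.072] rack -0.26 -0.074
[292 254  23  24 424] [302.6 265.4] [ 0.421 -0.109  0.072] rack -0.174 0.038
```

```bash
cat >> h.py <<'E'
try:
    _r=np.load("rack.npz"); O,ex,ey=_r["O"],_r["ex"],_r["ey"]
except Exception: pass
YAW0=np.degrees(np.arctan2(.8127,.58268))
def W(x,y): return O+x*ex+y*ey
def RK(P): P=np.asarray(P)[:2]-O; return np.array([P@ex,P@ey])
def rows(*wps):
    """wps: rack x,rack y,z,yaw of tool y relative to rack x (deg) -> tool-frame shift rows"""
    s=bot.read_state(); R=Ro.from_rotvec(s["tcp_rot"]).as_matrix(); y0=np.degrees(np.arctan2(R[1,1],R[0,1]))
    print("t",round(s["time"],2),"rack",RK(s["tool_pos"]).round(4),"z",s["tool_pos"][2].round(4),"yaw",round(y0-YAW0,1),"F",s["wrist_force"].round(1),"w",round(s["width"],3),"g",round(s["grip_force"],1),"q6",s["q"][5].round(2))
    for x,y,z,a in wps:
        d=R.T@(np.r_[W(x,y),z]-s["tool_pos"]); t=np.radians(-(a-(y0-YAW0)))
        print((*d.round(3).tolist(),round(t,3)))
def tins():
    c=bot.read_camera("top"); h=cv2.cvtColor(c["pixels"],cv2.COLOR_BGR2HSV)
    m=white(c).astype(np.uint8); n,l,s,ce=cv2.connectedComponentsWithStats(m)
    for k in range(1,n):
        if 200<s[k,4]<600 and s[k,2]<32 and s[k,3]<32 and ce[k][1]>150: print("tin?",s[k],"rack",RK(ray(c,ce[k],.072)[0]).round(4))
    return c
E
python3 - <<'E'
from h import *
rows((-.03,-.005,.247,0),(-.03,-.005,.058,0)); E=0
E
```

```text
t 0.1 rack [0.3241 0.6008] z 0.2471 yaw 13.5 F [-0.4 -0.8  0.1] w 1.001 g 0.0 q6 -0.04
(-0.507, -0.486, 0.001, np.float64(0.235))
(-0.507, -0.485, 0.19, np.float64(0.235))
```

Emit:
play_rows:
  steps: [-0.04,-0.04,0,0.02,-0.08,-0.08,0,0.05,-0.12,-0.12,0,0.08,-0.16,-0.155,0,0.1,-0.2,-0.195,0,0.12,-0.24,-0.235,0,0.14,-0.28,-0.275,0,0.16,-0.32,-0.31,0,0.18,-0.36,-0.35,0,0.2,-0.4,-0.385,0,0.235]
  jaw: 0
  grip_force: 25

```text
time: 1.35
tool_pos: [0.4799, 0.1158, 0.248]
tcp_rot: [-0.963, -2.99, 0.0]
wrist_force: [0.3, -0.1, 0.3]
width: 1.003
grip_force: 0.0
```

Run:
```python
from h import *
rows((-.03,-.005,.16,0),(-.03,-.005,.058,0))
c=bot.read_camera("top"); 
# black knob check: dark blob near expected
b=(c["pixels"].max(2)<40).astype(np.uint8); b[:205]=0;b[235:]=0;b[:,:255]=0;b[:,285:]=0
n,l,s,ce=cv2.connectedComponentsWithStats(b)
for k in range(1,n):
    if s[k,4]>8: print(s[k],ce[k],RK(ray(c,ce[k],.06)[0]))
```

```text
t 1.35 rack [0.042  0.1211] z 0.248 yaw -0.1 F [ 0.3 -0.1  0.3] w 1.003 g 0.0 q6 -0.76
(-0.126, -0.072, 0.088, np.float64(-0.001))
(-0.126, -0.072, 0.19, np.float64(-0.001))
```

Emit:
play_rows:
  steps: [-0.04,-0.024,0,0,-0.085,-0.048,0.03,0,-0.126,-0.072,0.06,0,-0.126,-0.072,0.1,0,-0.126,-0.072,0.13,0,-0.126,-0.072,0.15,0,-0.126,-0.072,0.17,0,-0.126,-0.072,0.19,0,-0.126,-0.072,0.19,0]

```text
time: 2.52
tool_pos: [0.5381, -0.0139, 0.0562]
tcp_rot: [-0.959, -2.986, 0.002]
wrist_force: [0.7, 0.4, 0.0]
width: 1.004
grip_force: 0.0
```

Run:
```python
from h import *
rows((-.03,-.005,.058,0))
c=bot.read_camera("wrist"); cv2.imwrite("pics/w1.png",c["pixels"])
```

```text
t 2.52 rack [-0.0294 -0.0018] z 0.0562 yaw 0.0 F [0.7 0.4 0. ] w 1.004 g 0.0 q6 -1.02
(-0.003, -0.001, -0.002, np.float64(0.0))
```

View pics/w1.png

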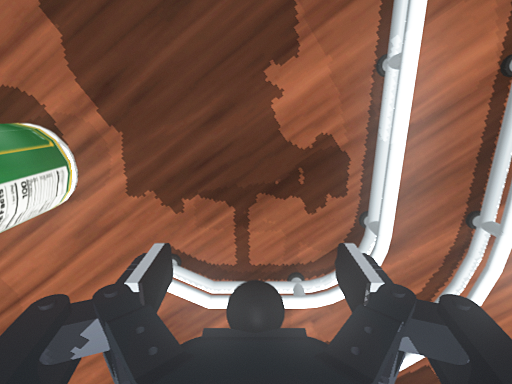

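The wrist view shows the knob at (255,308), centred between the pads. I'll grip it.

Emit:
play_rows:
  steps: [-0.003,0,0,0,-0.003,0,0,0,-0.003,0,0,0,-0.003,0,0,0,-0.003,0,0,0,-0.003,0,0,0,-0.003,0,0,0,-0.003,0,0,0]
  jaw: 255
  grip_force: 25

```text
time: 3.58
tool_pos: [0.5426, -0.0164, 0.0582]
tcp_rot: [-0.961, -2.991, 0.001]
wrist_force: [-0.9, -6.1, 0.4]
width: 0.225
grip_force: 24.2
```

Run:
```python
from h import *
a=np.radians([10,20,30,40,50,60,70,80,90,97])
s=bot.read_state()
rows(*[(-.03,-.165+.16*np.cos(t),.058+.16*np.sin(t),0) for t in a])
```

```text
t 3.58 rack [-0.0288 -0.0069] z 0.0582 yaw 0.0 F [-0.9 -6.1  0.4] w 0.225 g 24.2 q6 -1.02
(-0.0, -0.001, -0.028, np.float64(0.0))
(-0.008, -0.001, -0.055, np.float64(0.0))
(-0.02, -0.001, -0.08, np.float64(0.0))
(-0.036, -0.001, -0.103, np.float64(0.0))
(-0.055, -0.001, -0.122, np.float64(0.0))
(-0.078, -0.001, -0.138, np.float64(0.0))
(-0.103, -0.001, -0.15, np.float64(0.0))
(-0.13, -0.001, -0.157, np.float64(0.0))
(-0.158, -0.001, -0.16, np.float64(0.0))
(-0.178, -0.001, -0.159, np.float64(0.0))
```

Emit:
play_rows:
  steps: [-0.001,-0.001,-0.028,0,-0.008,-0.001,-0.055,0,-0.02,-0.001,-0.08,0,-0.036,-0.001,-0.103,0,-0.055,-0.001,-0.122,0,-0.078,-0.001,-0.138,0,-0.103,-0.001,-0.15,0,-0.13,-0.001,-0.157,0,-0.158,-0.001,-0.16,0,-0.173,-0.001,-0.159,0]

```text
time: 4.82
tool_pos: [0.6718, -0.1081, 0.218]
tcp_rot: [-0.951, -2.957, -0.015]
wrist_force: [-58.6, 37.4, 41.9]
width: -0.0
grip_force: 35.5
```

Run:
```python
from h import *
rows()
for n in("scene",):
    c=bot.read_camera(n); cv2.imwrite(f"pics/{n}1.png",c["pixels"])
```

```text
t 4.83 rack [-0.0281 -0.1653] z 0.218 yaw -0.0 F [-58.6  37.4  41.9] w -0.0 g 35.5 q6 -1.16
```

View pics/scene1.png

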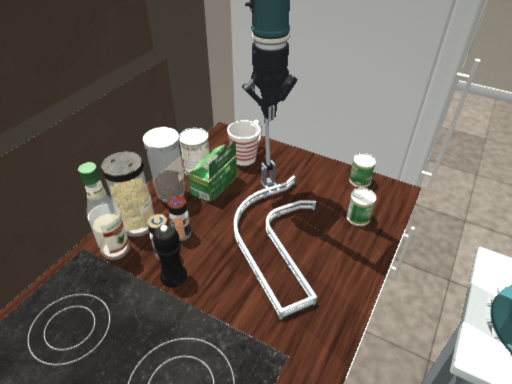

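The scene view shows the lever upright, at (267,150). The jaw has slipped off the knob and is pressing the lever against its stop, so I'll back off.

Emit:
play_rows:
  steps: [0.01,0,0,0,0.02,0,0,0,0.035,0,0,0,0.05,0,0,0,0.06,0,0,0,0.06,0,0,0]

```text
time: 5.62
tool_pos: [0.6335, -0.0822, 0.2173]
tcp_rot: [0.96, 2.991, 0.0]
wrist_force: [-0.2, 0.9, -0.0]
width: -0.0
grip_force: 0.0
```

Run:
```python
from h import *
rows()
c=bot.read_camera("scene"); cv2.imwrite("pics/s2.png",cv2.resize(c["pixels"][20:240,180:380],None,fx=2.5,fy=2.5))
np.savez("s2.npz",**c)
k=np.array([np.r_[W(-.03,-.165+.16*np.cos(a)),.06+.16*np.sin(a)] for a in (1.3,1.4,1.5,1.57,1.7)])
print(((proj(c,k)-[180,20])*2.5).round())
tins()
```

```text
t 5.62 rack [-0.0294 -0.1191] z 0.2173 yaw 0.0 F [-0.2  0.9 -0. ] w -0.0 g 0.0 q6 -1.12
[[246. 259.]
 [238. 247.]
 [230. 236.]
 [224. 230.]
 [214. 220.]]
```

View pics/s2.png

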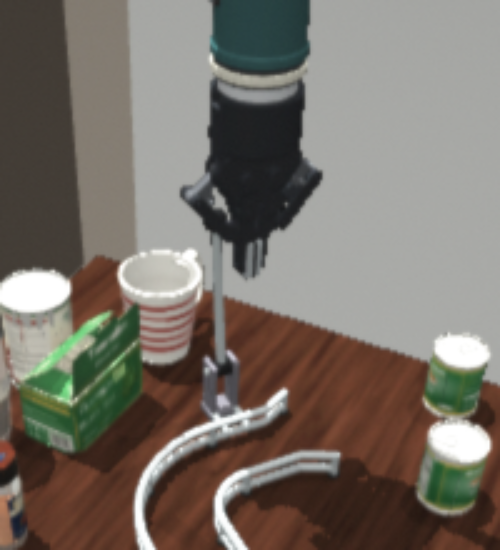

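Emit:
play_rows:
  steps: [0.03,-0.02,0,0,0.06,-0.05,0,0,0.1,-0.08,0,0,0.13,-0.11,0,0,0.157,-0.144,0,0,0.157,-0.144,0,0]
  jaw: 0

```text
time: 6.48
tool_pos: [0.4206, -0.1088, 0.2171]
tcp_rot: [-0.964, -2.99, 0.001]
wrist_force: [0.3, -0.6, -0.5]
width: 0.999
grip_force: 0.0
```

Run:
```python
from h import *
c=tins();h=cv2.cvtColor(c["pixels"],cv2.COLOR_BGR2HSV)
c=bot.read_camera("scene"); np.savez("s3.npz",**c)
m=white(c).astype(np.uint8); n,l,s,ce=cv2.connectedComponentsWithStats(m)
for k in range(1,n):
    if s[k,4]>120 and ce[k][0]>320: print(s[k],ce[k].round(1),RK(ray(c,ce[k],.072)[0]).round(4))
for p in ((-.174,.038),(-.26,-.074)): print(proj(c,np.r_[W(*p),.072]))
b=(c["pixels"].max(2)<40).astype(np.uint8); n,l,s,ce=cv2.connectedComponentsWithStats(b)
for k in range(1,n):
    if s[k,4]>15 and 230<ce[k][0]<310 and 80<ce[k][1]<140: print("knob?",s[k],ce[k].round(1))
print(proj(c,[np.r_[W(-.03,-.165+.16*np.cos(a)),.06+.16*np.sin(a)] for a in (1.4,1.57,1.7)]).round(1).tolist())
rows((-.174,.038,.1,0),(-.174,.038,.035,0))
```

```text
tin? [342 240  23  21 344] rack [-0.2591 -0.0783]
[  227     0   285   384 56738] [394.3 166.6] [-0.3126 -0.0199]
[351 186  25  20 372] [363. 196.] [-0.1753  0.0371]
[[362.77976949 196.43941243]]
[[364.35687147 159.90948692]]
knob? [262 106   8   7  37] [265.8 109.1]
[[275.1, 118.7], [269.8, 111.9], [265.7, 108.1]]
t 6.58 rack [-0.1734  0.0363] z 0.2179 yaw -0.1 F [ 0.1 -0.9  0. ] w 1.005 g 0.0 q6 -1.26
(0.002, -0.001, 0.118, np.float64(-0.001))
(0.002, -0.001, 0.183, np.float64(-0.001))
```

Emit:
play_rows:
  steps: [0.001,-0.001,0.04,0,0.001,-0.001,0.08,0,0.001,-0.001,0.11,0,0.001,-0.001,0.13,0,0.001,-0.001,0.15,0,0.001,-0.001,0.165,0,0.001,-0.001,0.175,0,0.001,-0.001,0.183,0,0.001,-0.001,0.183,0]

```text
time: 7.7
tool_pos: [0.421, -0.1084, 0.034]
tcp_rot: [-0.961, -2.99, -0.0]
wrist_force: [0.6, -1.2, -0.2]
width: 0.997
grip_force: 0.0
```

Emit:
play_rows:
  steps: [0,0,0,0,0,0,0,0,0,0,0,0,0,0,0,0,0,0,0,0,0,0,0,0]
  jaw: 255
  grip_force: 25

```text
time: 8.45
tool_pos: [0.4218, -0.1087, 0.035]
tcp_rot: [0.961, 2.99, -0.0]
wrist_force: [-1.0, 0.5, 5.9]
width: 0.666
grip_force: 25.4
```

Run:
```python
from h import *
rows((-.12,-.085,.035,0),(-.06,-.085,.035,0),(0,-.085,.035,0))
```

```text
t 8.45 rack [-0.1742  0.0374] z 0.035 yaw 0.0 F [-1.   0.5  5.9] w 0.666 g 25.4 q6 -1.26
(-0.122, 0.054, 0.0, np.float64(0.0))
(-0.122, 0.114, 0.0, np.float64(0.0))
(-0.122, 0.174, 0.0, np.float64(0.0))
```

Emit:
play_rows:
  steps: [-0.015,0.002,0,0,-0.03,0.005,0,0,-0.045,0.008,0,0,-0.06,0.011,0,0,-0.075,0.014,0,0,-0.09,0.014,0,0,-0.105,0.02,0,0,-0.117,0.03,0,0,-0.122,0.042,0,0,-0.122,0.054,0,0]

```text
time: 9.7
tool_pos: [0.5525, -0.1361, 0.0348]
tcp_rot: [0.961, 2.99, -0.001]
wrist_force: [-1.5, -2.6, 6.3]
width: 0.667
grip_force: 26.8
```

Run:
```python
from h import *
rows((-.06,-.085,.035,0),(-.01,-.085,.035,0))
```

```text
t 9.7 rack [-0.1204 -0.0847] z 0.0348 yaw 0.0 F [-1.5 -2.6  6.3] w 0.667 g 26.8 q6 -1.23
(-0.0, 0.06, -0.0, np.float64(0.0))
(-0.0, 0.11, -0.0, np.float64(0.0))
```

Emit:
play_rows:
  steps: [0,0.012,0,0,0,0.024,0,0,0,0.036,0,0,0,0.048,0,0,0,0.06,0,0,0,0.072,0,0,0,0.084,0,0,0,0.096,0,0,0,0.108,0,0,0,0.12,0,0]

```text
time: 10.95
tool_pos: [0.6218, -0.0379, 0.0348]
tcp_rot: [0.96, 2.991, -0.001]
wrist_force: [-2.3, -3.0, 5.2]
width: 0.659
grip_force: 26.8
```

Run:
```python
from h import *
a=np.radians([9,18,27,36,45,54,63,72,81,90])
rows(*[(.085*np.sin(t),-.085*np.cos(t),.035,np.degrees(t)) for t in a])
c=bot.read_camera("wrist"); cv2.imwrite("pics/w2.png",c["pixels"])
```

```text
t 10.95 rack [-0.0002 -0.0838] z 0.0348 yaw 0.0 F [-2.3 -3.   5.2] w 0.659 g 26.8 q6 -1.05
(-0.0, 0.014, -0.0, np.float64(-0.156))
(0.003, 0.026, -0.0, np.float64(-0.313))
(0.008, 0.039, -0.0, np.float64(-0.471))
(0.015, 0.05, -0.0, np.float64(-0.628))
(0.024, 0.06, -0.0, np.float64(-0.785))
(0.034, 0.069, -0.0, np.float64(-0.942))
(0.045, 0.076, -0.0, np.float64(-1.099))
(0.058, 0.081, -0.0, np.float64(-1.256))
(0.07, 0.084, -0.0, np.float64(-1.413))
(0.084, 0.085, -0.0, np.float64(-1.57))
```

View pics/w2.png

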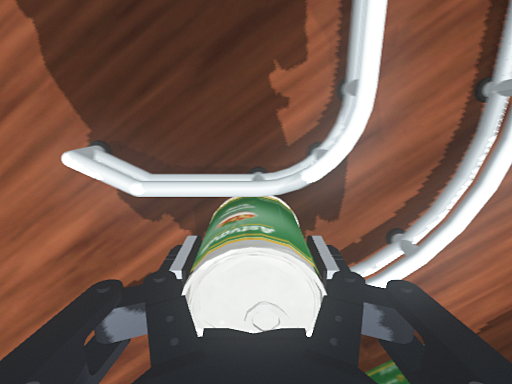

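The wrist view shows the tin held in the lane, lid at (257,290), with the inner rail at (225,185). I'll take it round the bend.

Emit:
play_rows:
  steps: [0,0.013,0,-0.157,0.003,0.026,0,-0.314,0.008,0.039,0,-0.471,0.015,0.05,0,-0.628,0.024,0.06,0,-0.785,0.034,0.069,0,-0.942,0.045,0.076,0,-1.099,0.058,0.081,0,-1.256,0.071,0.084,0,-1.413,0.084,0.085,0,-1.57]

```text
time: 12.25
tool_pos: [0.6038, 0.0806, 0.0348]
tcp_rot: [-1.441, 2.789, -0.002]
wrist_force: [1.9, -0.3, 3.5]
width: 0.664
grip_force: 26.6
```

Run:
```python
from h import *
rows((.085,.06,.035,90),(.085,.135,.035,90))
```

```text
t 12.25 rack [ 0.0856 -0.0001] z 0.0348 yaw 90.3 F [ 1.9 -0.3  3.5] w 0.664 g 26.6 q6 -2.43
(0.0, 0.06, -0.0, np.float64(0.005))
(-0.0, 0.135, -0.001, np.float64(0.005))
```

Emit:
play_rows:
  steps: [0,0.014,0,0.005,0,0.028,0,0.005,0,0.042,0,0.005,0,0.056,0,0.005,0,0.07,0,0.005,0,0.084,0,0.005,0,0.098,0,0.005,0,0.112,0,0.005,0,0.124,0,0.005,0,0.136,0,0.005]

```text
time: 13.5
tool_pos: [0.4923, 0.1597, 0.0347]
tcp_rot: [-1.426, 2.798, -0.001]
wrist_force: [2.9, -0.9, 6.0]
width: 0.667
grip_force: 26.9
```

Emit:
play_rows:
  steps: [0,0,0,0,0,0,0,0,0,0,0,0,0,0,0,0,0,0,-0.01,0,0,0,-0.03,0,0,0,-0.06,0,0,0,-0.1,0,0,0,-0.16,0,0,0,-0.16,0]
  jaw: 40

```text
time: 14.75
tool_pos: [0.4968, 0.1603, 0.2014]
tcp_rot: [-1.421, 2.788, -0.004]
wrist_force: [0.3, -0.5, -0.4]
width: 0.844
grip_force: 0.0
```

Run:
```python
from h import *
c=bot.read_camera("scene"); np.savez("s4.npz",**c); cv2.imwrite("pics/s4.png",c["pixels"])
m=white(c).astype(np.uint8); n,l,s,ce=cv2.connectedComponentsWithStats(m)
for k in range(1,n):
    if s[k,4]>120 : print(s[k],ce[k].round(1),RK(ray(c,ce[k],.072)[0]).round(4))
print(proj(c,np.r_[W(.085,.135),.072]))
tins()
rows((.085,.0,.2,0),(-.26,-.076,.2,0),(-.26,-.076,.035,0))
```

```text
[ 227    0   51  147 4730] [248.4  70.6] [-0.1959 -0.6521]
[345   0  46  16 229] [365.4   5.5] [-0.9662 -1.0361]
[ 263    7   67   69 1030] [296.9  35.4] [-0.4997 -0.8545]
[330  13  16  22 239] [337.3  23.8] [-0.7183 -0.8951]
[  267    13   245   371 46978] [427.1 194.6] [-0.3147  0.0962]
[ 143  127   66   47 1479] [179.4 142.5] [ 0.1459 -0.3435]
[102 152  39  23 484] [121.3 162.9] [ 0.3041 -0.3193]
[164 157  20  15 149] [175.3 165.3] [ 0.1844 -0.2539]
[ 85 181  18  19 168] [ 93.9 191.4] [ 0.3835 -0.2389]
[ 233  184   84  132 2397] [274.2 260.9] [0.0972 0.1187]
[  87  200   40   57 1078] [104.8 227. ] [ 0.3813 -0.1139]
[[283.50979691 264.76746848]]
tin? [342 240  23  23 403] rack [-0.26   -0.0744]
t 14.85 rack [0.0852 0.1357] z 0.196 yaw 89.7 F [-0.6  0.1 -0.8] w 0.843 g 0.0 q6 -2.25
(-0.001, -0.136, -0.004, np.float64(1.565))
(0.344, -0.214, -0.004, np.float64(1.565))
(0.344, -0.213, 0.161, np.float64(1.565))
```

View pics/s4.png

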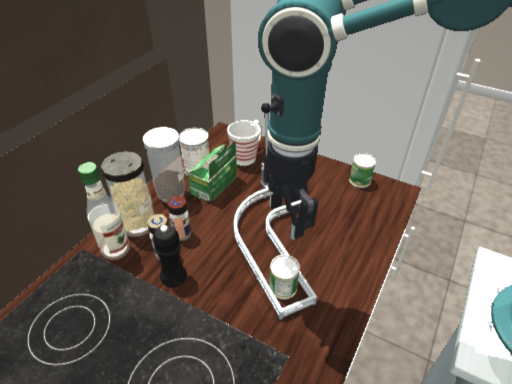

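Tin A stands upright near the lane's end at (285,272), and tin B hasn't moved (363,168). I'll fetch B.

Emit:
play_rows:
  steps: [0.034,-0.021,0,0.15,0.068,-0.043,0,0.31,0.103,-0.064,0,0.47,0.138,-0.085,0,0.63,0.172,-0.107,0,0.78,0.206,-0.128,0,0.94,0.241,-0.15,0,1.1,0.275,-0.171,0,1.26,0.31,-0.192,0,1.41,0.344,-0.213,0,1.565]
  jaw: 0

```text
time: 16.1
tool_pos: [0.4612, -0.2449, 0.1922]
tcp_rot: [-0.968, -2.985, -0.001]
wrist_force: [0.6, 0.3, 1.3]
width: 1.0
grip_force: 0.0
```

Run:
```python
from h import *
c=bot.read_camera("scene")
h=cv2.cvtColor(c["pixels"],cv2.COLOR_BGR2HSV)
cv2.imwrite("pics/s5.png",cv2.resize(c["pixels"][60:330,220:420],None,fx=2,fy=2))
rows((-.26,-.075,.1,0),(-.26,-.075,.035,0))
```

```text
t 16.15 rack [-0.2655 -0.0764] z 0.1924 yaw -0.6 F [ 0.5 -4.  -0.6] w 1.0 g 0.0 q6 -1.48
(0.001, 0.006, 0.092, np.float64(-0.011))
(0.001, 0.006, 0.157, np.float64(-0.011))
```

View pics/s5.png

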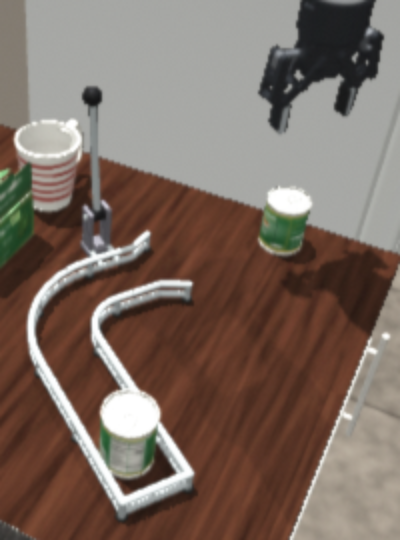

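Emit:
play_rows:
  steps: [0,0,0,0,0,0,0.03,0,0,0,0.06,0,0,0,0.06,0]

```text
time: 16.65
tool_pos: [0.4601, -0.2414, 0.1307]
tcp_rot: [-0.955, -2.984, -0.003]
wrist_force: [-0.1, -0.3, -0.2]
width: 0.999
grip_force: 0.0
```

Run:
```python
from h import *
rows((-.26,-.075,.1,0),(-.26,-.075,.035,0))
```

```text
t 16.65 rack [-0.2598 -0.071 ] z 0.1307 yaw 0.1 F [-0.1 -0.3 -0.2] w 0.999 g 0.0 q6 -1.48
(-0.004, -0.0, 0.031, np.float64(0.002))
(-0.005, -0.0, 0.096, np.float64(0.002))
```

Emit:
play_rows:
  steps: [-0.005,0,0.01,0,-0.005,0,0.03,0,-0.005,0,0.05,0,-0.005,0,0.07,0,-0.005,0,0.085,0,-0.005,0,0.095,0,-0.005,0,0.095,0]

```text
time: 17.52
tool_pos: [0.4667, -0.247, 0.0388]
tcp_rot: [-0.961, -2.99, -0.0]
wrist_force: [0.8, -0.4, 0.0]
width: 1.003
grip_force: 0.0
```

Emit:
play_rows:
  steps: [0,0,0,0,0,0,0,0,0,0,0,0,0,0,0,0,0,0,0,0,0,0,0,0]
  jaw: 255
  grip_force: 25

```text
time: 18.27
tool_pos: [0.4677, -0.2476, 0.0402]
tcp_rot: [0.961, 2.989, -0.0]
wrist_force: [-0.2, 0.5, 5.8]
width: 0.664
grip_force: 27.4
```

Run:
```python
from h import *
rows((-.12,-.085,.035,0))
```

```text
t 18.27 rack [-0.2604 -0.0807] z 0.0402 yaw 0.0 F [-0.2  0.5  5.8] w 0.664 g 27.4 q6 -1.48
(-0.004, 0.14, 0.005, np.float64(0.0))
```

Emit:
play_rows:
  steps: [0,0,0,0,0,0,0,0,0.006,0,0.004,0,0.006,0,0.004,0,0.006,0,0.004,0]
  jaw: 40

```text
time: 18.9
tool_pos: [0.4617, -0.2435, 0.035]
tcp_rot: [-0.961, -2.991, -0.0]
wrist_force: [0.9, -0.5, 0.1]
width: 0.842
grip_force: 0.0
```

Emit:
play_rows:
  steps: [0,0,0,0,0,0,0,0,0,0,0,0,0,0,0,0,0,0,0,0]
  jaw: 255

```text
time: 19.52
tool_pos: [0.4623, -0.2438, 0.0355]
tcp_rot: [0.961, 2.99, -0.0]
wrist_force: [0.0, 1.1, 1.1]
width: 0.663
grip_force: 26.8
```

Run:
```python
from h import *
rows((-.12,-.085,.035,0))
c=bot.read_camera("wrist"); m=white(c,150,40); m[:230]=0; m[340:]=0
# lid lateral centroid check vs pads
n,l,s,ce=cv2.connectedComponentsWithStats(m.astype(np.uint8))
k=1+s[1:,4].argmax(); print(s[k],ce[k])
cv2.imwrite("pics/w3.png",c["pixels"])
```

```text
t 19.52 rack [-0.2605 -0.0742] z 0.0355 yaw 0.0 F [0.  1.1 1.1] w 0.663 g 26.8 q6 -1.48
(-0.011, 0.14, 0.0, np.float64(0.0))
[    0   230   167   110 11661] [ 64.52311123 270.50055741]
```

View pics/w3.png

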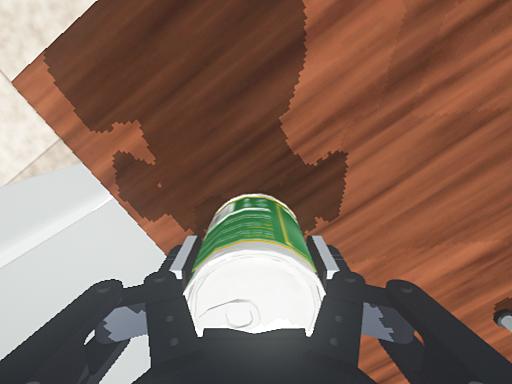

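The wrist view shows tin B gripped with its lid at (257,290), matching the grip on tin A. I'll drag it in the same way.

Emit:
play_rows:
  steps: [-0.003,0.014,0,0,-0.006,0.028,0,0,-0.009,0.042,0,0,-0.011,0.056,0,0,-0.011,0.07,0,0,-0.011,0.084,0,0,-0.011,0.098,0,0,-0.011,0.112,0,0,-0.011,0.126,0,0,-0.011,0.14,0,0]

```text
time: 20.82
tool_pos: [0.553, -0.1356, 0.0355]
tcp_rot: [0.961, 2.991, -0.0]
wrist_force: [-2.5, -3.7, 5.5]
width: 0.666
grip_force: 27.2
```

Emit:
play_rows:
  steps: [0,0.012,0,0,0,0.024,0,0,0,0.036,0,0,0,0.048,0,0,0,0.06,0,0,0,0.072,0,0,0,0.084,0,0,0,0.096,0,0,0,0.108,0,0,0,0.12,0,0]

```text
time: 22.08
tool_pos: [0.6224, -0.0381, 0.0355]
tcp_rot: [-0.961, -2.991, 0.001]
wrist_force: [-2.7, -3.8, 7.2]
width: 0.665
grip_force: 27.3
```

Run:
```python
from h import *
a=np.radians([9,45,90])
rows(*[(.085*np.sin(t),-.085*np.cos(t),.035,np.degrees(t)) for t in a])
```

```text
t 22.07 rack [ 0.0001 -0.0844] z 0.0355 yaw 0.0 F [-2.7 -3.8  7.2] w 0.665 g 27.3 q6 -1.05
(0.0, 0.013, 0.0, np.float64(-0.157))
(0.024, 0.06, 0.0, np.float64(-0.785))
(0.084, 0.085, 0.0, np.float64(-1.57))
```

Emit:
play_rows:
  steps: [0,0.013,0,-0.157,0.003,0.026,0,-0.314,0.008,0.039,0,-0.471,0.015,0.05,0,-0.628,0.024,0.06,0,-0.785,0.034,0.069,0,-0.942,0.045,0.076,0,-1.099,0.058,0.081,0,-1.256,0.071,0.084,0,-1.413,0.084,0.085,0,-1.57]

```text
time: 23.32
tool_pos: [0.6045, 0.0809, 0.0355]
tcp_rot: [-1.44, 2.789, -0.0]
wrist_force: [2.5, -0.8, 1.7]
width: 0.661
grip_force: 27.1
```

Emit:
play_rows:
  steps: [0,0.01,0,0,0,0.02,0,0,0,0.03,0,0,0,0.04,0,0,0,0.045,0,0,0,0.045,0,0]

```text
time: 24.08
tool_pos: [0.5664, 0.106, 0.0355]
tcp_rot: [1.434, -2.795, -0.001]
wrist_force: [-0.4, 0.5, 6.6]
width: 0.665
grip_force: 27.4
```

Emit:
play_rows:
  steps: [0,0,0,0,0,0,0,0,0,0,0,0,0,0,0,0,0,0,-0.01,0,0,0,-0.03,0,0,0,-0.06,0,0,0,-0.1,0,0,0,-0.16,0,0,0,-0.18,0]
  jaw: 40

```text
time: 25.32
tool_pos: [0.57, 0.106, 0.2223]
tcp_rot: [-1.43, 2.786, -0.005]
wrist_force: [0.3, -0.7, -0.3]
width: 0.842
grip_force: 0.0
```

Run:
```python
from h import *
rows((-.03,-.1,.22,0))
```

```text
t 25.32 rack [0.0865 0.0421] z 0.2223 yaw 90.0 F [ 0.3 -0.7 -0.3] w 0.842 g 0.0 q6 -2.38
(0.116, -0.142, 0.003, np.float64(1.57))
```

Emit:
play_rows:
  steps: [0,0,-0.04,0.1,0,0,-0.075,0.2,0.02,-0.04,-0.08,0.36,0.04,-0.08,-0.08,0.52,0.06,-0.12,-0.08,0.7,0.08,-0.16,-0.08,0.88,0.095,-0.19,-0.08,1.05,0.11,-0.22,-0.08,1.23,0.116,-0.25,-0.08,1.4,0.116,-0.277,-0.08,1.57]
  jaw: 255

```text
time: 26.58
tool_pos: [0.7246, -0.1516, 0.2959]
tcp_rot: [-0.971, -2.988, 0.0]
wrist_force: [0.7, 0.4, -0.2]
width: 0.001
grip_force: 0.0
```

Run:
```python
from h import *
c=bot.read_camera("scene"); cv2.imwrite("pics/s6.png",cv2.resize(c["pixels"][60:330,210:410],None,fx=2,fy=2))
rows((-.03,-.235,.3,0),(-.03,-.235,.228,0))
```

```text
t 26.62 rack [-0.0329 -0.2364] z 0.2952 yaw -0.7 F [ 2.4 -0.8 -0.1] w 0.001 g 0.0 q6 -1.18
(0.001, 0.003, -0.005, np.float64(-0.012))
(0.002, 0.003, 0.067, np.float64(-0.012))
```

View pics/s6.png

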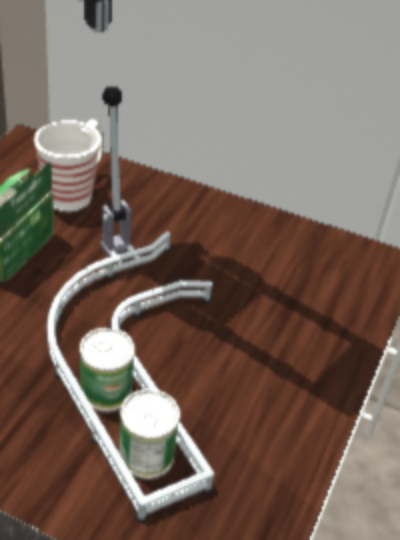

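Both tins stand in the straight lane, lids at (107,350) and (150,412) in the crop, and the lever is up at (113,150). I'll lower the closed jaws behind the knob.

Emit:
play_rows:
  steps: [0,0,0,0,0,0,0.03,0,0,0,0.055,0,0,0,0.067,0,0,0,0.067,0]

```text
time: 27.25
tool_pos: [0.7235, -0.1495, 0.2275]
tcp_rot: [-0.958, -2.99, 0.0]
wrist_force: [-0.1, 0.2, -0.2]
width: -0.004
grip_force: 0.0
```

Run:
```python
from h import *
c=bot.read_camera("scene")
w=[]
for th in [1.7,1.62,1.5,1.36,1.22,1.08,.94,.8,.68,.56,.46,.36,.27,.19,.12,.06,.02]:
    ky,kz=-.165+.16*np.cos(th),.06+.16*np.sin(th); y=ky-.025
    bz=.06+(y+.011+.165)*np.tan(th)+.005/np.cos(th) if th<1.3 else 0
    zt=kz-.008 if th>.7 else max(kz-.008,bz) if kz-.008<bz+.02 else kz-.008
    w.append((-.03,y,zt+.017,0))
rows(*w)
for p in((.085,.135),(.085,.044)):
    u=proj(c,np.r_[W(*p),.072]); print(u)
m=white(c,150,40)
for u0 in ((283.5,264.8),(263,235)):
    q=m[int(u0[1])-9:int(u0[1])+10,int(u0[0])-12:int(u0[0])+13]; print(q.mean())
```

```text
t 27.3 rack [-0.0314 -0.2323] z 0.2288 yaw 0.1 F [-0.4  0.5  0.7] w 0.002 g 0.0 q6 -1.19
(0.022, 0.001, 0.001, np.float64(0.001))
(0.034, 0.001, -0.0, np.float64(0.001))
(0.054, 0.002, 0.0, np.float64(0.001))
(0.076, 0.002, 0.003, np.float64(0.001))
(0.097, 0.002, 0.01, np.float64(0.001))
(0.118, 0.002, 0.019, np.float64(0.001))
(0.137, 0.002, 0.031, np.float64(0.001))
(0.154, 0.002, 0.045, np.float64(0.001))
(0.167, 0.002, 0.056, np.float64(0.001))
(0.178, 0.002, 0.07, np.float64(0.001))
(0.186, 0.002, 0.082, np.float64(0.001))
(0.192, 0.002, 0.095, np.float64(0.001))
(0.196, 0.002, 0.108, np.float64(0.001))
(0.199, 0.002, 0.119, np.float64(0.001))
(0.201, 0.002, 0.129, np.float64(0.001))
(0.202, 0.002, 0.138, np.float64(0.001))
(0.202, 0.002, 0.144, np.float64(0.001))
[[283.50979691 264.76746848]]
[[263.2208585  233.34827506]]
0.9284210526315789
0.9010526315789473
```

Emit:
play_rows:
  steps: [0.022,0.001,0,0,0.034,0.002,0,0,0.054,0.002,0,0,0.076,0.002,0.003,0,0.097,0.002,0.01,0,0.118,0.002,0.019,0,0.137,0.002,0.031,0,0.154,0.002,0.045,0,0.167,0.002,0.056,0,0.178,0.002,0.068,0]

```text
time: 28.55
tool_pos: [0.5812, -0.0447, 0.1607]
tcp_rot: [0.96, 2.989, 0.0]
wrist_force: [0.5, -0.6, 0.1]
width: -0.002
grip_force: 0.3
```

Run:
```python
from h import *
rows()
c=bot.read_camera("scene"); cv2.imwrite("pics/s7.png",cv2.resize(c["pixels"][60:330,210:410],None,fx=2,fy=2))
```

```text
t 28.55 rack [-0.0294 -0.0548] z 0.1607 yaw 0.0 F [ 0.5 -0.6  0.1] w -0.002 g 0.3 q6 -1.07
```

View pics/s7.png

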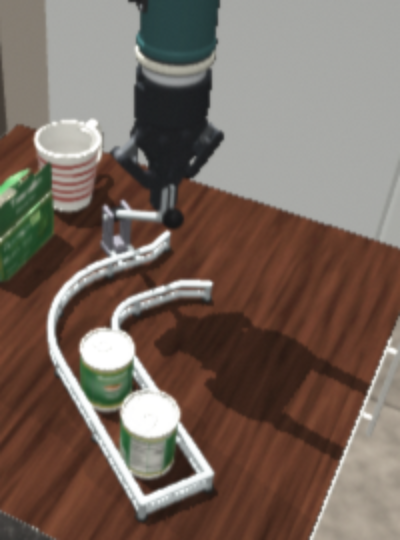

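The lever follows, with the knob at (173,217) just under the fingertips. I'll carry on pressing it down, from the current offset (0.178, 0.068).

Emit:
play_rows:
  steps: [0.008,0,0.014,0,0.014,0,0.027,0,0.018,0,0.039,0,0.021,0,0.05,0,0.022,0,0.06,0,0.023,0,0.069,0,0.023,0,0.075,0,0.023,0,0.078,0,0.023,0,0.079,0]

```text
time: 29.72
tool_pos: [0.5623, -0.0316, 0.0818]
tcp_rot: [-0.961, -2.991, 0.0]
wrist_force: [-2.8, 0.5, 6.8]
width: 0.002
grip_force: 3.4
```

Run:
```python
from h import *
rows((-.03,-.03,.082,0))
```

```text
t 29.73 rack [-0.0297 -0.0318] z 0.0818 yaw 0.0 F [-2.8  0.5  6.8] w 0.002 g 3.4 q6 -1.05
(0.002, -0.0, -0.0, np.float64(0.0))
```

Contact force is 6.8 N at the height where the bar lies level. I'll retreat straight up and check.

Emit:
play_rows:
  steps: [0,0,-0.01,0,0,0,-0.04,0,0,0,-0.08,0,0,0,-0.13,0,0.03,-0.05,-0.18,0,0.06,-0.1,-0.2,0,0.08,-0.15,-0.2,0,0.08,-0.15,-0.2,0]

```text
time: 30.72
tool_pos: [0.4077, -0.1083, 0.283]
tcp_rot: [0.965, 2.986, -0.001]
wrist_force: [0.1, -1.1, 0.4]
width: -0.001
grip_force: 0.0
```

Run:
```python
from h import *
rows()
c=bot.read_camera("scene"); cv2.imwrite("pics/s8.png",cv2.resize(c["pixels"][60:330,210:410],None,fx=2,fy=2))
b=(c["pixels"].max(2)<40).astype(np.uint8); n,l,s,ce=cv2.connectedComponentsWithStats(b)
for k in range(1,n):
    if s[k,4]>15 and 270<ce[k][0]<330 and 170<ce[k][1]<220: print("knob?",s[k],ce[k].round(1))
print(proj(c,[np.r_[W(-.03,-.165+.16*np.cos(a)),.06+.16*np.sin(a)] for a in (0,.1,.2)]).round(1).tolist())
m=white(c,150,40).astype(np.uint8)
for u in ((283.5,264.8),(263.2,233.3)):
    print(RK(ray(c,u,.072)[0]), m[int(u[1])-9:int(u[1])+10,int(u[0])-12:int(u[0])+13].mean())
```

```text
t 30.73 rack [-0.1821  0.0491] z 0.283 yaw -0.2 F [ 0.1 -1.1  0.4] w -0.001 g 0.0 q6 -1.26
knob? [295 206   9   6  42] [299.4 208.6]
[[299.0, 206.6], [299.4, 201.4], [299.4, 195.6]]
[0.08505464 0.13506217] 0.9284210526315789
[0.08498038 0.04385892] 0.8968421052631579
```

View pics/s8.png

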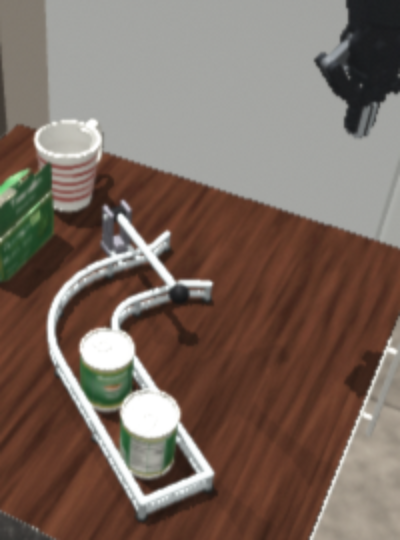

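The lever is level, with the knob at (180,293) where the model puts angle 0. Both tins are upright in the straight lane and the robot is clear, so I'll hand the job in.

```bash
python3 -c "
from workcell import bot
print(bot.finish_job())"
```

```text
the job is handed in; nothing more can be done
None
```

The job is handed in, with no verdict returned: my last picture showed both tins (only two were there) upright in the straight lane, the lever level across it and the robot clear of everything.

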